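# Load a relay module and set the tester's range

### The job

Get the relay module ready for its test. First turn the tester's selector knob fully counter-clockwise to its off stop; with it off, lay the green module flat in the test nest (its tall black block at the end away from the saddles) and then lay the grey contact bridge across it, fully down in the two saddles. Then turn the selector exactly four clicks clockwise from off (it is a snap-action switch: its knob winds up a little beyond each position before it jumps), never beyond the fourth, and let go, leaving the other things on the bench where they are.

Things in the scene. Friction and masses are not known exactly. Their poses are not given: they have to be found in the camera images.
- selector (a joint): Selector switch position (rad): 0 at the off stop (counter-clockwise facing the panel), growing clockwise; spring detents every 0.524 (30 degrees), positions 0 to 7, fourth click 2.094. Snap action: a spring (0.28 N m/rad) joins the finger bar to the switch, so the bar must lead by about 37 degrees before the switch jumps one click; let go, the bar springs back in line. Starts on click 1 or 2.
- selector_grip (a point): Point on the knob's axis, 32 mm off the panel. Knob: disc 64 mm across, 8 mm thick, with a finger bar 16 mm thick, 70 mm long, 8 to 46 mm off the panel; the narrow end with a white line is the pointer. Frame turns with the bar: z = out of the panel along the axis, 30 degrees from vertical; x = along the bar to the pointer; y = across it. Clockwise (joint grows) = about -z.
- tester: Grey desk tester, fixed, 180 mm wide, 118 mm high, its panel sloped 30 degrees to the front (-x). Origin: on the table, 75 mm below where the knob's axis meets the panel; front edge 74 mm ahead (-x) and 32 mm high, back 120 mm behind. Stands on the robot's right, facing about sideways, towards the nest. Dots mark the eight positions; the off dot has a bar.
- nest: Test nest, fixed: aluminium plate 170 x 170 x 12 mm with white locators. Origin: centre of its underside. The module's long side lies along x; the two saddles stand on either side (+y and -y), towards the +x end.
- nest_seat (a point): Where the module's origin belongs: centre of the pocket on the plate's top (12 mm up), axes as the nest. The pocket is 128 x 68 mm between locators 8 mm high (4 mm play all round); the saddle blocks, 20 mm high, leave 76 mm between them.
- saddle_seat (a point): Where the bridge's origin belongs: 25 mm to nest +x, 32 mm above the nest's underside, midway between the saddles; axes as the nest. Saddle floors are from 38 to 75 mm to each side (y), with cheeks and end walls 10 mm high that leave the bridge 4 mm play all round.
- module: Relay module, loose, 0.15 to 0.3 kg: green base 120 (x) x 60 (y) x 16 mm; black block 42 (x) x 36 (y) mm on it near the -x end, top 50 mm up; low grey terminal strip (top 26 mm up) at the +x end. Origin: centre of its underside, z up. Goes in with its +x towards the nest's +x.
- module_block (a point): In the middle of the module's black block, 34 mm to module -x and 38 mm above its underside: the place to grip, fingers closing along y on 36 mm.
- bridge: Contact bridge, loose, 0.14 to 0.28 kg: grey plate 44 (x) x 130 (y) x 10 mm with an upright rib 40 (x) x 18 (y) mm in the middle, its top 44 mm up. Same either way round. Origin: centre of its underside, z up. Lies across the module with 4 mm of air between, so the module must go in first.
- bridge_rib (a point): In the middle of the bridge's rib, 32 mm above its underside: the place to grip, fingers closing along y on 18 mm.
- plug_a: Bystander: grey connector housing 68 x 36 x 38 mm high with an orange face, among the task's things; leave alone. Origin: centre of its underside.
- plug_b: Bystander: a second such connector housing, nearer the robot. Origin: centre of its underside.
- gland: Bystander: black cable gland standing upright, 52 mm across, 56 mm high. Origin: centre of its underside.
- driver: Bystander: screwdriver 150 mm long lying flat, nearer the robot. Origin on its underside.
- meter: Bystander: black hand multimeter 80 x 160 x 40 mm high, beyond the task's things. Origin: centre of its underside.
- jar: Bystander: clear jar with black cap, 60 mm across, 75 mm high, beyond the task's things. Origin: centre of its underside.
Not all that is in view belongs to the job. What is shaped like the module but blue or purple is not meant. What is shaped like the bridge but pink is not meant.

How it is judged:
By the outcome, as a careful person would: the job done as asked, in the order asked, and still so for the second after the job is handed in, with the robot touching nothing.
It also fails if it takes over 72 s, if anything falls off the work surface, if the arm or the gripper's body presses on something with over 40 N, if the wrist force passes 120 N, or if a joint passes its speed limit or range.

### The arm

A 6-joint arm with a two-finger parallel gripper is mounted at the origin on the work surface. World frame = base frame: x ahead of the robot, y to its left, z up, the work surface at z = 0. Lengths are in mm, angles in rad, forces in N, time in s.
With the tool pointing down it reaches from about 375 to 975 mm from the base axis. Payload 3.8 kg.
Tool frame: the origin (TCP) lies midway between the tips of the shut fingers; the grasp point (between the pads) lies 19 mm behind it; z points along the fingers, x is the direction in which the jaws open and shut, and the axes are right-handed (so a half turn about z gives the same grasp; the last joint's range is limited). The gripper opens to 85 mm and grips with 20 to 120 N. Pads are 22 mm wide; open, the fingers measure 114 mm over their backs; the gripper's body (76 mm by 85 mm) begins 54 mm behind the grasp point. The pads swing forward as they close: fully open they stand 13 mm farther back than shut.
Start: joints at [1.308, 0.264, 1.604, -0, 1.274, -0.037], TCP at [151.121, 657.86, 231.28] pointing down, gripper open.
Joint ranges: [-2.63, 2.63], [-0.94, 2.18], [0.31, 2.57], [-1.31, 4.45], [0, 2.66], [-2.55, 2.55]. Speed limits (rad/s): [2.57, 2.57, 3.14, 3.14, 3.14, 3.14].

### API

Orientations are given as a rotation vector (axis times angle).
In Python, from cell import bot gives the robot as it stands. The module is installed in compiled form; this text tells all that it offers.
- The arm moves only by the shell command python3 -m crank 'ROWS'. ROWS is JSON, a list of rows, each a list of 3 entries, a list of its own where there are three numbers: the finger opening in m, from 0 to 0.0854, then the shift along the tool's x, y, z in m, then the turn, a rotation vector about the tool's x, y, z in rad. A call has exactly 10 rows; each row shifts and turns the commanded pose from where the row before left it, along the tool's axes as they then stand; what a row does not reach is not made up. A row lasts 1/8 s, in which the tool goes at most 62.5 mm and 10.7 degrees, less where a joint would pass 70% of its speed; a pose out of reach is approached as far as the arm can. A call with a gripper value outside its range is refused whole. The fingers move at their own pace and stop on an object; the grip force is fixed at half the most. Time passes only in rows, so rows that do not move let the fingers close, or fill a call up. It gives the time, the measured TCP pose, the force and the opening at its end, in the units of the state.
- bot.read_state(): the state, without advancing time (a new reading comes with each control period).
- bot.grab_frame(name): name is "side" or "top"; returns (picture, depth): 480x640x3 uint8, red, green, blue; 480x640 float32, mm along the optical axis (not along the pixel's ray), 0 where there is no reading.
- bot.camera_model(name): a dict with "fx", "fy", "cx", "cy" (pixels), "R" (3x3) and "t" (3): a world point X has camera coordinates R X + t. Camera axes: x right, y down, z forward; pixel columns grow to the right and rows downward; lengths in mm; the calibration is good to about 2 mm. A picture is of the moment at which its call begins. camera_model takes no time and is no camera call.
- bot.sign_off(): hands the job in, once; it reports no verdict.
The state is a dict: "clock": time; "joint_pos": joint angles; "joint_velocities": joint speeds; "joint_efforts": joint torques, N m; "tcp_pos": TCP position; "tool_rot": TCP orientation; "ft_force": force on the tool from outside, world axes, zero at the start; "wrist_torque": the same for the moment, N m; "finger_gap": finger opening in mm.
Only numpy, scipy, OpenCV 4.12 (cv2) and the standard library are available. Lean on these libraries where they do the work, as an engineer would, in place of code of your own. Each camera call takes 0.05 s, during which the arm holds its last target. There are 200 camera calls.

## Working session

There is one attempt and no reset: what is moved stays moved. The work goes in short steps, Python scripts to look and compute and a shell command to move; the robot and the scene stay as the last step left them, time stands still between calls to the robot, and variables do not carry over. Pictures are saved under pics/ and viewed, about 8 in all and at most 12, crops included, and the job is handed in when it is done.

```bash
mkdir -p pics
cat > h.py <<'E'
import numpy as np,cv2
from cell import bot
from scipy.spatial.transform import Rotation as Rn
def save(n,f): cv2.imwrite('pics/'+f,cv2.cvtColor(n,cv2.COLOR_RGB2BGR))
def world(name,d):
    m=bot.camera_model(name);R=np.array(m["R"]);t=np.array(m["t"])
    v,u=np.mgrid[0:480,0:640]
    P=np.stack([(u-m["cx"])/m["fx"]*d,(v-m["cy"])/m["fy"]*d,d],-1)
    W=(P-t)@R
    W[d<=0]=np.nan
    return W
E
python3 - <<'E'
from h import *
for n in("top","side"):
    p,d=bot.grab_frame(n);save(p,n+'0.png');np.save(n+'_d.npy',d);np.save(n+'_p.npy',p)
    m=bot.camera_model(n);print(n,m["fx"],-np.array(m["R"]).T@np.array(m["t"]),np.array(m["R"]).round(2).tolist())
s=bot.read_state();print(s)
E
```

```text
top 566.072686214177 [ 384.56395666  -70.11195635 1517.24928117] [[0.01, -1.0, -0.02], [-1.0, -0.01, -0.09], [0.09, 0.02, -1.0]]
side 442.54083907236014 [  75.13139972 -742.87604629  555.11899407] [[0.84, -0.54, 0.01], [-0.26, -0.41, -0.87], [0.48, 0.73, -0.49]]
{'clock': 0.1, 'joint_pos': array([ 1.30815887e+00,  2.64676728e-01,  1.60524444e+00, -2.93773994e-05,
        1.27373233e+00, -3.69344875e-02]), 'joint_velocities': array([ 0.00046689, -0.00174559, -0.00227139,  0.00074422, -0.00091241,
        0.001374  ]), 'joint_efforts': array([ 1.47508113e-04, -5.16705287e+01, -3.68594134e+01, -9.32491980e-05,
        6.23632543e-03, -2.46307167e-05]), 'tcp_pos': array([150.9182    , 657.22080863, 230.08349535]), 'tool_rot': array([ 2.45648815,  1.95638341, -0.00257777]), 'ft_force': array([-0.21176733, -0.31259304,  0.18130792]), 'wrist_torque': array([-0.02963184, -0.01643332, -0.02951154]), 'finger_gap': 85.3063256180452}
```

View pics/top0.png

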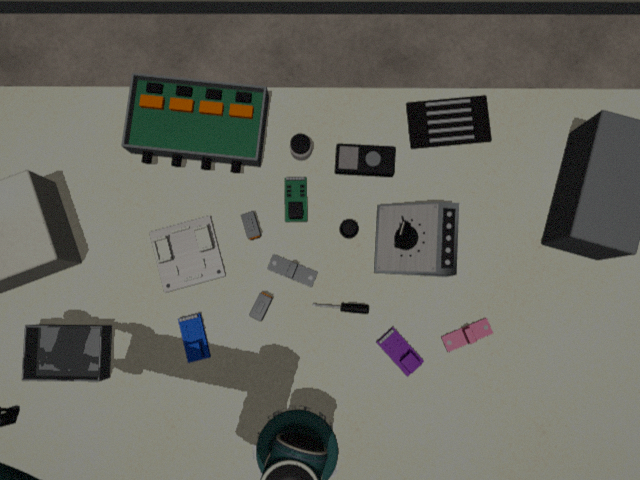

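View pics/side0.png

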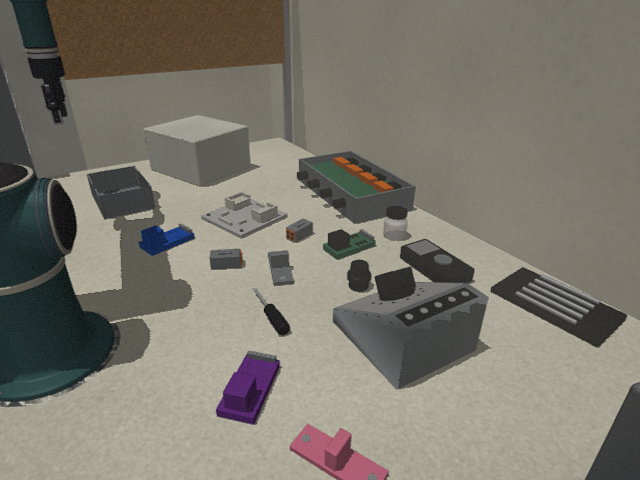

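The top view shows these things:
- **Module candidates:** green at (296,199), blue at (194,337) and purple at (400,350). I choose green.
- **Bridge candidates:** grey at (293,269) and pink at (467,334). I choose grey.
- **Fixtures:** the nest is at (187,253) and the knob at (405,236).

Next are a close crop and the measurements.

Run:
```python
from h import *
p=np.load('top_p.npy');d=np.load('top_d.npy');W=world('top',d);np.set_printoptions(precision=1,suppress=True)
c=cv2.resize(p[170:300,140:470],None,fx=2.4,fy=2.4,interpolation=cv2.INTER_CUBIC);save(c,'crop1.png')
def rect(m,n):
    m=m.astype(np.uint8);k,l,st,_=cv2.connectedComponentsWithStats(m)
    i=1+np.argmax(st[1:,4]);q=W[l==i];r=cv2.minAreaRect(q[:,:2].astype(np.float32))
    print(n,len(q),'c',np.array(r[0]),'size',np.array(r[1]),'ang',round(r[2],1),'mean',q.mean(0),'z',np.nanpercentile(q[:,2],[5,50,95]))
def box(u0,u1,v0,v1):
    b=np.zeros((480,640),bool);b[v0:v1,u0:u1]=1;return b
z=W[...,2]
print('table z',np.nanmedian(z[280:300,330:370]))
g=p.astype(int)
b=box(270,325,165,235)
rect(b&(z>8),'module');rect(b&(z>37),'mod block');rect(b&(z>20)&(z<32),'strip')
b=box(255,330,245,295)
rect(b&(z>5),'bridge');rect(b&(z>32),'rib')
b=box(140,235,205,300)
rect(b&(z>6),'nest');rect(b&(z>26),'saddles max')
m=(b&(z>26)).astype(np.uint8);k,l,st,ce=cv2.connectedComponentsWithStats(m)
for i in range(1,k):
    if st[i,4]>20: print(' saddlepart',st[i,4],W[l==i].mean(0),ce[i])
b=box(365,465,190,285);rect(b&(z>20),'tester')
# panel plane fit
q=W[box(380,440,205,270)&(z>40)];
# ransac-ish
best=None;rng=np.random.default_rng(0)
for _ in range(300):
    a=q[rng.choice(len(q),3,False)];n=np.cross(a[1]-a[0],a[2]-a[0]);
    if np.linalg.norm(n)<1:continue
    n/=np.linalg.norm(n);n*=np.sign(n[2]);s=np.abs((q-a[0])@n)<2.5
    if n[2]<.95 and (best is None or s.sum()>best[0]):best=(s.sum(),s)
a=q[best[1]];c0=a.mean(0);n=np.linalg.svd(a-c0,full_matrices=False)[2][2];n*=np.sign(n[2]);print('panel',best[0],len(q),c0,n)
h=(W-c0)@n
m=box(380,440,205,270)&(h>38)&(h<55);rect(m,'bar top');print('bar',W[m].mean(0))
for nm,bx in dict(plugA=(238,266,205,245),plugB=(245,280,285,325),gland=(335,362,215,242),jar=(286,318,130,162)).items(): rect(box(*bx)&(z>20),nm)
```

```text
table z 0.9053161594905109
module 994 c [663.2  14.1] size [125.8  59.8] ang 1.4 mean [660.1  12.8  25.9] z [12.8 19.2 52.8]
mod block 235 c [626.7  13.6] size [42.6 34.6] ang 0.7 mean [626.4  13.4  50.2] z [43.7 50.3 55.3]
strip 79 c [713.5  14.8] size [13.8 58.9] ang 1.1 mean [714.3  14.2  26.3] z [20.8 26.5 31.2]
bridge 786 c [470.1  20.9] size [133.9  52. ] ang 69.3 mean [469.2  20.3  15.8] z [ 6.2 11.6 45.8]
rib 110 c [469.4  20.3] size [17.9 39.6] ang 67.7 mean [469.2  20.2  44.7] z [38.9 44.6 49.5]
nest 3982 c [511.7 304.1] size [180.3 179.3] ang 18.1 mean [510.5 301.2  18. ] z [ 8.4 14.5 40.1]
saddles max 383 c [520.4 363.9] size [65.5 38. ] ang 15.8 mean [520.1 364.3  36.3] z [28.1 35.1 46.5]
 saddlepart 358 [551.7 255.3  36.3] [203.  238.1]
 saddlepart 383 [520.1 364.3  36.3] [161.6 249.6]
tester 5860 c [ 551.6 -298.2] size [195.4 182. ] ang 87.3 mean [ 548.4 -299.2   89. ] z [ 39.1  96.1 121.5]
panel 2011 3811 [ 554.1 -284.2   81.5] [0.  0.5 0.9]
bar top 175 c [ 556.2 -255.5] size [16.2 70.1] ang 74.4 mean [ 554.3 -254.5  115.9] z [108.8 116.  123.2]
bar [ 554.3 -254.5  115.9]
plugA 371 c [586.7 131.2] size [72.5 36.6] ang 17.4 mean [586.2 130.5  34.9] z [28.  35.1 41.1]
plugB 380 c [373.5 100.6] size [36.2 71.2] ang 64.7 mean [372.7 100.2  34.9] z [28.4 35.2 40.9]
gland 305 c [ 579.5 -128.9] size [50.4 48.9] ang 88.2 mean [ 577.8 -128.4   47.3] z [29.1 52.9 60.7]
jar 466 c [796.1   1.5] size [55.8 55.3] ang 48.6 mean [791.7   0.1  66.2] z [31.1 74.1 80.4]
```

View pics/crop1.png

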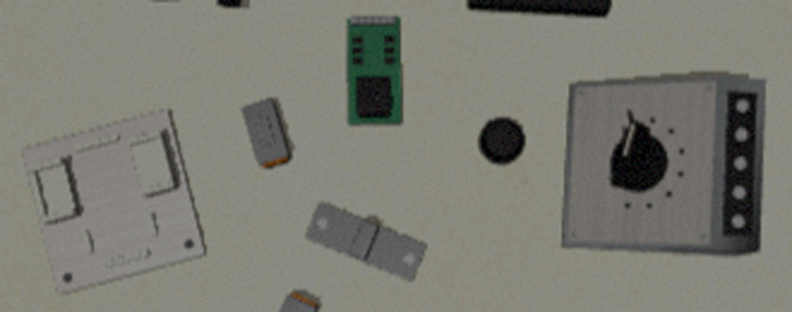

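```bash
cat >> h.py <<'E'
np.set_printoptions(precision=4,suppress=True)
def down(yaw):  # tool pointing down, tool x at azimuth yaw (deg)
    a=np.radians(yaw);x=np.array([np.cos(a),np.sin(a),0]);z=np.array([0,0,-1.]);return np.stack([x,np.cross(z,x),z],1)
def wrist(R,j1,s=1.87):
    M=(Rn.from_euler('z',j1)*Rn.from_euler('y',s)).inv()*Rn.from_matrix(R)*Rn.from_euler('z',-np.pi)
    e=M.as_euler('ZYZ');return e
def plan(p0,R0,p1,R1,N):
    "per-row shift (m) and turn so that N equal rows lead from pose 0 to pose 1"
    w=(Rn.from_matrix(R0).inv()*Rn.from_matrix(R1)).as_rotvec()/N
    A=sum((Rn.from_matrix(R0)*Rn.from_rotvec(w*k)).as_matrix() for k in range(N))
    s=np.linalg.solve(A,np.array(p1)-p0)
    P=[];p=np.array(p0,float)
    for k in range(N): p=p+(Rn.from_matrix(R0)*Rn.from_rotvec(w*k)).as_matrix()@s;P.append(p)
    print('N',N,'shift',(s/1000).round(4).tolist(),'turn',w.round(4).tolist(),'|s|mm',round(np.linalg.norm(s),1),'deg',round(np.degrees(np.linalg.norm(w)),1),'mid',P[N//2-1].round(0),'end',P[-1].round(1))
def cur():
    s=bot.read_state();return s,np.array(s['tcp_pos']),Rn.from_rotvec(s['tool_rot']).as_matrix()
E
cat > knob.py <<'E'
from h import *
n0=None
def knobR(yaw,click_ang,flip=1):
    "panel facing azimuth yaw(deg); bar pointer angle (deg, clockwise from panel-up)"
    a=np.radians(yaw);f=np.array([np.cos(a),np.sin(a),0])
    n=.5*f+np.array([0,0,np.sqrt(.75)]);up=-np.sqrt(.75)*f+np.array([0,0,.5]);right=np.cross(up,n) # viewed facing panel
    t=np.radians(click_ang);x=np.cos(t)*up+np.sin(t)*right
    y=np.cross(n,x); z=-n; tx=flip*y
    return np.stack([tx,np.cross(z,tx),z],1),n,x
E
python3 - <<'E'
from knob import *
p=np.load('top_p.npy');d=np.load('top_d.npy');W=world('top',d);z=W[...,2]
b=np.zeros((480,640),bool);b[208:268,380:442]=1
q=W[b&(z>40)];n=np.array([0,.5,.866])
c=np.array([555.3,-278,76])
for _ in range(6):
    m=np.abs((q-c)@n)<4;a=q[m];c=a.mean(0);n=np.linalg.svd(a-c,full_matrices=False)[2][2];n*=np.sign(n[2])
yaw=np.degrees(np.arctan2(n[1],n[0]));print('n',n,'yaw',yaw,'tilt',np.degrees(np.arccos(n[2])),len(a))
h=(W-c)@n;m=b&(h>40)&(h<52);t=W[m];tc=t.mean(0);print('bar top',tc,'h',h[m].mean(),len(t))
L=np.linalg.svd(t-tc,full_matrices=False)[2][0];L*=np.sign(L[0])
_,n2,_=knobR(yaw,0);f=np.array([np.cos(np.radians(yaw)),np.sin(np.radians(yaw)),0]);up=-np.sqrt(.75)*f+np.array([0,0,.5]);r=np.cross(up,n2)
print('bar angle from up',np.degrees(np.arctan2(L@r,L@up)),'extent along',np.ptp((t-tc)@L))
# tester side edges for yaw: panel pixels rectangle in panel coords
mm=(np.abs(h)<4);mm[:, :370]=0;mm[:,470:]=0;mm[:190]=0;mm[290:]=0
qq=W[mm]-c;rc=cv2.minAreaRect(np.stack([qq@r,qq@up],1).astype(np.float32));print('panel rect',rc)
# nest
dd=d.copy();m0=np.zeros((480,640),bool);m0[200:305,135:240]=1
mk=(m0&(z>6)).astype(np.uint8);cm=bot.camera_model('top');R=np.array(cm['R']);C=-R.T@np.array(cm['t'])
k,l,st,_=cv2.connectedComponentsWithStats(mk);i=1+np.argmax(st[1:,4]);v,u=np.nonzero(l==i)
ray=np.stack([(u-cm['cx'])/cm['fx'],(v-cm['cy'])/cm['fy'],np.ones(len(u))],1)@R
P=C+ray*((12-C[2])/ray[:,2])[:,None]
print('nest silh',cv2.minAreaRect(P[:,:2].astype(np.float32)))
for yw in(14,15,16,17,18):
    a=np.radians(yw);X=P[:,:2]@[np.cos(a),np.sin(a)];Y=P[:,:2]@[-np.sin(a),np.cos(a)]
    x=np.percentile(X,[.7,99.3]);y=np.percentile(Y,[.7,99.3]);cx,cy=x.mean(),y.mean();print(yw,np.ptp(x),np.ptp(y),cx*np.cos(a)-cy*np.sin(a),cx*np.sin(a)+cy*np.cos(a))
for fl in(1,-1):
  for ang in(-120,-75,-105,15,35):
    R_,_,_=knobR(yaw,ang,fl);print(fl,ang,wrist(R_,-.3))
print(wrist(cur()[2],1.308))
E
```

```text
n [0.0217 0.4955 0.8683] yaw 87.49062738665411 tilt 29.736882827642305 2597
bar top [ 554.472  -254.1017  116.1099] h 44.756090455382896 158
bar angle from up -74.48761357692744 extent along 70.66340227975896
panel rect ((0.111480712890625, -1.735198974609375), (196.2945098876953, 180.57574462890625), 89.7031021118164)
nest silh ((511.3599548339844, 302.93505859375), (179.87283325195312, 178.52188110351562), 17.97193717956543)
14 169.4393827542478 169.63466140934804 511.44973600328296 302.74049016889626
15 168.72392918815603 168.90994220529447 511.4212930834315 302.78772962080774
16 168.6617465117597 168.6805493576502 511.4587197151384 302.7393529710977
17 168.95507754025635 169.02393442569036 511.37819725873027 302.84062079879254
18 169.7155048734964 170.09733398392055 511.40602569065766 302.7714495004571
1 -120 [-0.5493  1.1849 -2.1617]
1 -75 [-0.5493  1.1849 -1.3763]
1 -105 [-0.5493  1.1849 -1.8999]
1 15 [-0.5493  1.1849  0.1945]
1 35 [-0.5493  1.1849  0.5435]
-1 -120 [-0.5493  1.1849  0.9799]
-1 -75 [-0.5493  1.1849  1.7653]
-1 -105 [-0.5493  1.1849  1.2417]
-1 15 [-0.5493  1.1849 -2.9471]
-1 35 [-0.5493  1.1849 -2.5981]
[-0.      1.2737 -0.0371]
```

Run:
```python
from knob import *
s,p,R=cur();R1,n,x=knobR(87.5,-75,1);print(R1,n)
ax=np.array([555.3,-255,116])
for N in(20,26): plan(p,R,ax+67*n,R1,N)
# via
via=np.array([480,250,300.]);
```

```text
[[ 0.2951  0.9552 -0.0218]
 [ 0.8244 -0.2661 -0.4995]
 [-0.483   0.1294 -0.866 ]] [0.0218 0.4995 0.866 ]
N 20 shift [-0.0356, 0.0307, 0.0136] turn [-0.0058, -0.0254, 0.0039] |s|mm 48.9 deg 1.5 mid [362. 225. 144.] end [ 556.8 -221.5  174. ]
N 26 shift [-0.0274, 0.0236, 0.0106] turn [-0.0044, -0.0196, 0.003] |s|mm 37.7 deg 1.2 mid [362. 225. 144.] end [ 556.8 -221.5  174. ]
```

```bash
python3 -m crank '[[0.07,[-0.027,0.04,-0.003],[0,0,0]],[0.07,[-0.027,0.04,-0.003],[0,0,0]],[0.07,[-0.027,0.04,-0.003],[0,0,0]],[0.07,[-0.027,0.04,-0.003],[0,0,0]],[0.07,[-0.027,0.04,-0.003],[0,0,0]],[0.07,[-0.027,0.04,-0.003],[0,0,0]],[0.07,[-0.027,0.04,-0.003],[0,0,0]],[0.07,[-0.027,0.04,-0.003],[0,0,0]],[0.07,[-0.027,0.04,-0.003],[0,0,0]],[0.07,[-0.027,0.04,-0.003],[0,0,0]]]'
cat > kplan.py <<'E'
import sys
from knob import *
off,ang,N=float(sys.argv[1]),float(sys.argv[2]),int(sys.argv[3])
s,p,R=cur();R1,n,x=knobR(87.5,ang,1)
print('clk',s['clock'],'tcp',p,'gap',s['finger_gap'],'j',s['joint_pos'],'F',s['ft_force'],'T',s['wrist_torque'])
print('bar-ang now',np.degrees(np.arctan2(*[ -R[:,0]@knobR(87.5,0)[0][:,1], R[:,0]@knobR(87.5,0)[0][:,0]])))
plan(p,R,np.array([555.3,-255,116])+(off-46)*n,R1,N)
E
python3 kplan.py 113 -75 12
```

```text
clock: 1.35
tcp_pos: [481.2, 303.7, 260.9]
tool_rot: [-2.457, -1.957, 0.001]
ft_force: [-0.0, 0.9, -0.2]
finger_gap: 70.1
clk 1.35 tcp [481.1509 303.7254 260.9248] gap 70.1346419096878 j [ 0.5193  0.0469  1.798   0.0001  1.2973 -0.8258] F [-0.0414  0.918  -0.1857] T [-0.0228  0.0257  0.0536]
bar-ang now 77.99506411092536
N 12 shift [-0.0382, 0.0168, 0.0176] turn [-0.0096, -0.0425, 0.0065] |s|mm 45.3 deg 2.5 mid [524.  48. 183.] end [ 556.8 -221.5  174. ]
```

```bash
sed -i 's/\[ -R\[:,0\]@knobR(87.5,0)\[0\]\[:,1\]/[ R[:,0]@knobR(87.5,0)[0][:,1]/' kplan.py
python3 -m crank '[[0.07,[-0.038,0.017,0.0176],[-0.0096,-0.0425,0.0065]],[0.07,[-0.038,0.017,0.0176],[-0.0096,-0.0425,0.0065]],[0.07,[-0.038,0.017,0.0176],[-0.0096,-0.0425,0.0065]],[0.07,[-0.038,0.017,0.0176],[-0.0096,-0.0425,0.0065]],[0.07,[-0.038,0.017,0.0176],[-0.0096,-0.0425,0.0065]],[0.07,[-0.038,0.017,0.0176],[-0.0096,-0.0425,0.0065]],[0.07,[-0.038,0.017,0.0176],[-0.0096,-0.0425,0.0065]],[0.07,[-0.038,0.017,0.0176],[-0.0096,-0.0425,0.0065]],[0.07,[-0.038,0.017,0.0176],[-0.0096,-0.0425,0.0065]],[0.07,[-0.038,0.017,0.0176],[-0.0096,-0.0425,0.0065]]]'
python3 kplan.py 113 -75 3
```

```text
clock: 2.6
tcp_pos: [548.1, -129.8, 168.5]
tool_rot: [2.227, 1.657, -0.387]
ft_force: [0.7, -0.4, -0.1]
finger_gap: 69.8
clk 2.6 tcp [ 548.1351 -129.75    168.5058] gap 69.81521517825783 j [-0.0138  0.1168  1.9623 -0.488   1.1246 -1.0651] F [ 0.6683 -0.4084 -0.1481] T [ 0.206   0.0004 -0.0294]
bar-ang now -75.70705950457587
N 3 shift [-0.0261, 0.0111, 0.012] turn [-0.0067, -0.0281, 0.0044] |s|mm 30.8 deg 1.7 mid [ 551. -160.  169.] end [ 556.8 -221.5  174. ]
```

```bash
python3 -m crank '[[0.06,[-0.0261,0.0111,0.012],[-0.0067,-0.028,0.0044]],[0.06,[-0.0261,0.0111,0.012],[-0.0067,-0.028,0.0044]],[0.06,[-0.0261,0.0111,0.012],[-0.0067,-0.028,0.0044]],[0.06,[0,0,0.02],[0,0,0]],[0.06,[0,0,0.02],[0,0,0]],[0.06,[0,0,0.02],[0,0,0]],[0.06,[0,0,0.014],[0,0,0]],[0.06,[0,0,0.01],[0,0,0]],[0.06,[0,0,0],[0,0,0]],[0.06,[0,0,0],[0,0,0]]]'
python3 kplan.py 14 -75 2
python3 - <<'E'
from h import *
p,d=bot.grab_frame('side');save(cv2.resize(p[200:400,300:500],None,fx=3,fy=3),'k1.png')
E
```

```text
clock: 3.85
tcp_pos: [556.0, -262.0, 102.5]
tool_rot: [2.176, 1.595, -0.449]
ft_force: [0.1, 0.2, 0.5]
finger_gap: 59.7
clk 3.85 tcp [ 556.0192 -261.9941  102.4554] gap 59.68962996899648 j [-0.2001  0.238   1.9867 -0.6561  0.939  -1.0626] F [0.0548 0.2264 0.4769] T [ 0.2475 -0.0468 -0.0233]
bar-ang now -74.95528872528362
N 2 shift [-0.0005, -0.0004, 0.0084] turn [0.0008, -0.001, -0.0004] |s|mm 8.4 deg 0.1 mid [ 555. -266.   95.] end [ 554.6 -271.    88.3]
```

View pics/k1.png

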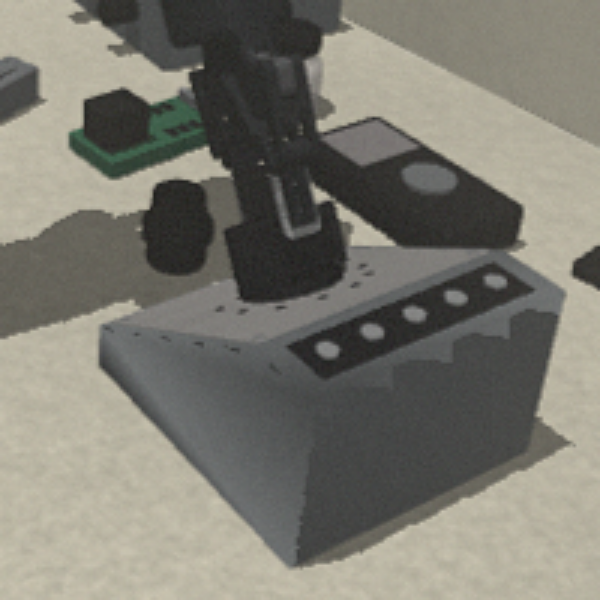

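The fingers straddle the bar, seen at crop (285,260), and stay clear of the gland at (178,225). I'll go in and close.

```bash
python3 -m crank '[[0.06,[0,0,0.008],[0,0,0]],[0.06,[-0.0005,0,0.008],[0,0,0]],[0.0,[0,0,0],[0,0,0]],[0.0,[0,0,0],[0,0,0]],[0.0,[0,0,0],[0,0,0]],[0.0,[0,0,0],[0,0,0]],[0.0,[0,0,0],[0,0,-0.1]],[0.0,[0,0,0],[0,0,-0.1]],[0.0,[0,0,0],[0,0,-0.1]],[0.0,[0,0,0],[0,0,-0.1]]]'
python3 kplan.py 14 -120 2
```

```text
clock: 5.15
tcp_pos: [555.4, -269.2, 87.8]
tool_rot: [1.85, 2.039, -0.561]
ft_force: [1.6, 6.5, -0.9]
finger_gap: 14.9
clk 5.15 tcp [ 555.43   -269.165    87.8344] gap 14.853247772013212 j [-0.2137  0.258   1.9931 -0.6678  0.911  -1.4576] F [ 1.5938  6.5174 -0.904 ] T [ 1.2168 -0.2401 -0.0167]
bar-ang now -98.05083050791826
N 2 shift [-0.0008, -0.0006, 0.0003] turn [0.0016, -0.0014, -0.1915] |s|mm 1.0 deg 11.0 mid [ 555. -270.   88.] end [ 554.6 -271.    88.3]
```

```bash
python3 -m crank '[[0.0,[0,0,0],[0,0,-0.095]],[0.0,[0,0,0],[0,0,-0.095]],[0.0,[0,0,0],[0,0,-0.095]],[0.0,[0,0,0],[0,0,-0.095]],[0.0,[0,0,0],[0,0,0]],[0.0,[0,0,0],[0,0,0.08]],[0.0,[0,0,0],[0,0,0.08]],[0.0,[0,0,0],[0,0,0.08]],[0.0,[0,0,0],[0,0,0]],[0.0,[0,0,0],[0,0,0]]]'
python3 kplan.py 113 -105 2
```

```text
clock: 6.4
tcp_pos: [555.4, -269.0, 87.7]
tool_rot: [1.719, 2.178, -0.597]
ft_force: [1.2, 6.8, -0.8]
finger_gap: 15.1
clk 6.4 tcp [ 555.3934 -268.9974   87.7127] gap 15.093827261913487 j [-0.2135  0.2581  1.9933 -0.6677  0.9109 -1.5945] F [ 1.1814  6.8446 -0.7792] T [ 1.2968 -0.1583  0.1005]
bar-ang now -105.90671271159516
N 2 shift [-0.0008, -0.0005, -0.0492] turn [0.0015, -0.0016, 0.0079] |s|mm 49.3 deg 0.5 mid [ 556. -245.  131.] end [ 556.8 -221.5  174. ]
```

```bash
python3 -m crank '[[0.06,[0,0,0],[0,0,0]],[0.06,[0,0,0],[0,0,0]],[0.06,[0,0,0],[0,0,0]],[0.07,[0,0,-0.02],[0,0,0]],[0.08,[0,0,-0.045],[0,0,0]],[0.08,[0,0,-0.045],[0,0,0]],[0.08,[0.02,0,-0.04],[0,0,0]],[0.08,[0.03,0,-0.035],[0,0,0]],[0.08,[0.04,0,-0.03],[0,0,0]],[0.08,[0.04,0,-0.02],[0,0,0]]]'
python3 - <<'E'
from knob import *
p,d=bot.grab_frame('top');save(np.vstack([cv2.resize(p[180:290,360:470],None,fx=5,fy=5,interpolation=cv2.INTER_CUBIC)]),'t2.png')
W=world('top',d);s,pp,R=cur();print(pp,s['joint_pos'])
n=knobR(87.5,0)[1];ax=np.array([555.3,-255,116]);h=(W-ax)@n+46;b=np.zeros((480,640),bool);b[208:268,380:442]=1
m=b&(h>40)&(h<52);m&=np.linalg.norm(W-ax,axis=2)<60;t=W[m];tc=t.mean(0);L=np.linalg.svd(t-tc,full_matrices=False)[2][0];L*=np.sign(L[0])
Rk=knobR(87.5,0)[0];print('bar',tc,len(t),'ang',np.degrees(np.arctan2(L@(-np.cross(n,Rk[:,1]*0+knobR(87.5,0)[2])),L@knobR(87.5,0)[2])))
for yw in(91,-89):
  R1=down(yw);print(yw,wrist(R1,.02));
  for N in(8,10):plan(pp,R,[626.6,13.5,150],R1,N)
E
```

```text
clock: 7.65
tcp_pos: [529.5, -41.4, 232.4]
tool_rot: [1.718, 2.175, -0.595]
ft_force: [-0.3, 0.5, -0.2]
finger_gap: 80.3
[528.3216 -37.0801 230.8597] [ 0.2017  0.0644  1.9215 -0.5185  1.3238 -1.4328]
bar [ 554.4482 -253.675   115.4706] 162 ang -105.51429735541927
91 [ 0.      1.2716 -1.5682]
N 8 shift [0.0072, 0.0136, 0.0076] turn [-0.0104, 0.0639, 0.0267] |s|mm 17.2 deg 4.0 mid [575. -14. 186.] end [626.6  13.5 150. ]
N 10 shift [0.0058, 0.0109, 0.0061] turn [-0.0084, 0.0511, 0.0214] |s|mm 13.8 deg 3.2 mid [575. -14. 186.] end [626.6  13.5 150. ]
-89 [0.     1.2716 1.5733]
N 8 shift [-0.0152, 0.0141, 0.0114] turn [-0.0929, -0.0152, -0.3539] |s|mm 23.7 deg 21.0 mid [609. -56. 201.] end [626.6  13.5 150. ]
N 10 shift [-0.0126, 0.0108, 0.0092] turn [-0.0743, -0.0121, -0.2832] |s|mm 19.0 deg 16.8 mid [609. -56. 201.] end [626.6  13.5 150. ]
```

View pics/t2.png

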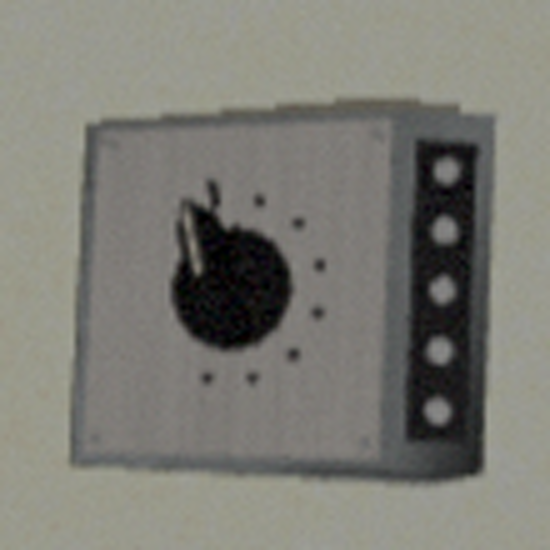

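Off is confirmed: the pointer at (188,225) lines up with the barred dot at (213,190), and the measured angle is -105.5° against -105°. Next is the module.

```bash
python3 -m crank '[[0.08,[0.0072,0.0136,0.0076],[-0.0104,0.0639,0.0267]],[0.08,[0.0072,0.0136,0.0076],[-0.0104,0.0639,0.0267]],[0.08,[0.0072,0.0136,0.0076],[-0.0104,0.0639,0.0267]],[0.08,[0.0072,0.0136,0.0076],[-0.0104,0.0639,0.0267]],[0.08,[0.0072,0.0136,0.0076],[-0.0104,0.0639,0.0267]],[0.08,[0.0072,0.0136,0.0076],[-0.0104,0.0639,0.0267]],[0.08,[0.0072,0.0136,0.0076],[-0.0104,0.0639,0.0267]],[0.08,[0.0072,0.0136,0.0076],[-0.0104,0.0639,0.0267]],[0.08,[0,0,0],[0,0,0]],[0.08,[0,0,0],[0,0,0]]]'
cat > dplan.py <<'E'
import sys
from h import *
x,y,z,yaw,N=map(float,sys.argv[1:6])
s,p,R=cur();print('clk',s['clock'],'tcp',p,'yaw',np.degrees(np.arctan2(R[1,0],R[0,0])),'zdir',R[:,2],'gap',s['finger_gap'],'j6',s['joint_pos'][5],'F',s['ft_force'])
plan(p,R,[x,y,z],down(yaw),int(N))
E
python3 dplan.py 626.6 13.5 20 91 5
```

```text
clock: 8.95
tcp_pos: [626.8, 6.3, 149.1]
tool_rot: [2.202, 2.238, -0.01]
ft_force: [0.2, 0.9, -0.4]
finger_gap: 80.0
clk 8.95 tcp [626.8205   6.2883 149.127 ] yaw 90.919735935633 zdir [-0.0026 -0.006  -1.    ] gap 80.02329373382898 j6 -1.6102174220446213 F [ 0.1745  0.9138 -0.3924]
N 5 shift [0.0015, 0.0, 0.0258] turn [-0.0005, 0.0012, -0.0003] |s|mm 25.9 deg 0.1 mid [627.   9.  97.] end [626.6  13.5  20. ]
```

```bash
python3 -m crank '[[0.08,[0.0015,0,0.032],[0,0.001,0]],[0.08,[0.0015,0,0.032],[0,0.001,0]],[0.08,[0.0015,0,0.032],[0,0.001,0]],[0.08,[0.0015,0,0.022],[0,0.001,0]],[0.08,[0.0015,0,0.011],[0,0.001,0]],[0.0,[0,0,0],[0,0,0]],[0.0,[0,0,0],[0,0,0]],[0.0,[0,0,0],[0,0,0]],[0.0,[0,0,0],[0,0,0]],[0.0,[0,0,0],[0,0,0]]]'
python3 dplan.py 626.6 13.5 150 91 5
```

```text
clock: 10.2
tcp_pos: [628.1, 13.3, 21.1]
tool_rot: [2.204, 2.238, 0.0]
ft_force: [-1.1, 0.2, 6.2]
finger_gap: 35.1
clk 10.2 tcp [628.0668  13.2644  21.1474] yaw 90.87460572343872 zdir [ 0.0003 -0.0001 -1.    ] gap 35.08938898250282 j6 -1.60447001067435 F [-1.1194  0.2453  6.1859]
N 5 shift [0.0001, -0.0003, -0.0258] turn [0.0001, 0.0, -0.0004] |s|mm 25.8 deg 0.0 mid [627.  13.  73.] end [626.6  13.5 150. ]
```

Run:
```python
from h import *
s,p,R=cur();p=p+[0,0,90]
plan(p,R,[480.2,293.8,111],down(106),7)
```

```text
N 7 shift [0.0426, -0.0159, 0.0] turn [0.0, 0.0, -0.0377] |s|mm 45.4 deg 2.2 mid [574. 138. 111.] end [480.2 293.8 111. ]
```

```bash
python3 -m crank '[[0.0,[0,0,-0.03],[0,0,0]],[0.0,[0,0,-0.06],[0,0,0]],[0.0,[0.0426,-0.0159,0],[0,0,-0.0377]],[0.0,[0.0426,-0.0159,0],[0,0,-0.0377]],[0.0,[0.0426,-0.0159,0],[0,0,-0.0377]],[0.0,[0.0426,-0.0159,0],[0,0,-0.0377]],[0.0,[0.0426,-0.0159,0],[0,0,-0.0377]],[0.0,[0.0426,-0.0159,0],[0,0,-0.0377]],[0.0,[0.0426,-0.0159,0],[0,0,-0.0377]],[0.0,[0,0,0],[0,0,0]]]'
python3 -m crank '[[0.0,[0,0,0.02],[0,0,0]],[0.0,[0,0,0.02],[0,0,0]],[0.0,[0,0,0],[0,0,0]],[0.0,[0,0,0],[0,0,0]],[0.0,[0,0,0],[0,0,0]],[0.0,[0,0,0],[0,0,0]],[0.0,[0,0,0],[0,0,0]],[0.0,[0,0,0],[0,0,0]],[0.0,[0,0,0],[0,0,0]],[0.0,[0,0,0],[0,0,0]]]'
python3 dplan.py 480.2 293.8 40 106 3
python3 - <<'E'
from h import *
p,d=bot.grab_frame('side');W=world('side',d);np.save('sd.npy',d);np.save('sp.npy',p)
save(cv2.resize(p[150:260,180:320],None,fx=5.5,fy=5.5,interpolation=cv2.INTER_CUBIC),'s3.png')
E
```

```text
clock: 11.45
tcp_pos: [476.2, 295.9, 109.1]
tool_rot: [-1.884, -2.51, 0.005]
ft_force: [1.0, -0.4, -2.0]
finger_gap: 35.0
clock: 12.7
tcp_pos: [478.5, 294.1, 69.7]
tool_rot: [-1.889, -2.507, 0.003]
ft_force: [-0.0, 0.1, -2.1]
finger_gap: 35.0
clk 12.7 tcp [478.4746 294.0874  69.6961] yaw 105.99844481816235 zdir [-0.0029 -0.     -1.    ] gap 34.96450270839944 j6 -1.3451705235871052 F [-0.0443  0.1401 -2.0865]
N 3 shift [-0.0003, 0.0005, 0.0099] turn [-0.0009, -0.0003, -0.0] |s|mm 9.9 deg 0.1 mid [479. 294.  60.] end [480.2 293.8  40. ]
```

View pics/s3.png

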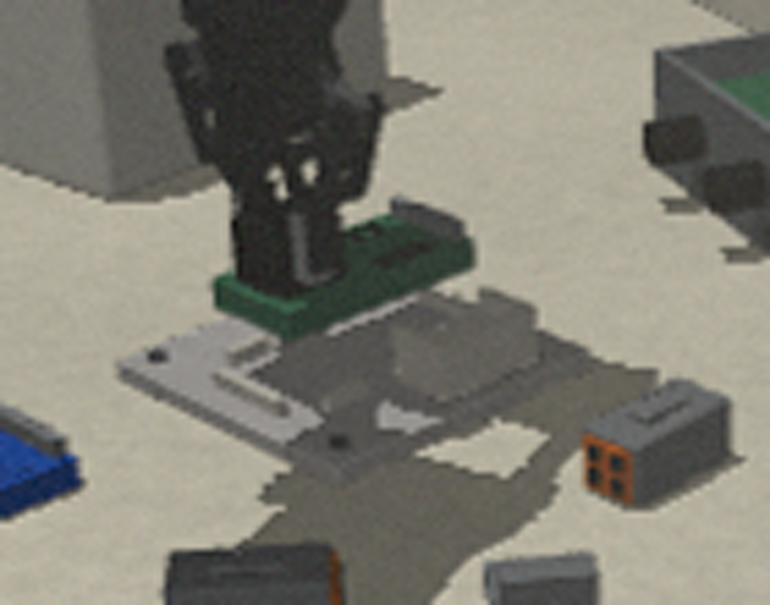

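The module hangs level over the pocket, right way round, with its block at the end away from the saddles. I'll lower it with the correction.

```bash
python3 -m crank '[[0.0,[-0.0005,0.001,0.01],[-0.001,0,0]],[0.0,[-0.0003,0.0008,0.01],[-0.001,0,0]],[0.0,[0,0,0.006],[0,0,0]],[0.0,[0,0,0.004],[0,0,0]],[0.0,[0,0,0.003],[0,0,0]],[0.0,[0,0,0.002],[0,0,0]],[0.0,[0,0,0.0015],[0,0,0]],[0.0,[0,0,0],[0,0,0]],[0.0,[0,0,0],[0,0,0]],[0.0,[0,0,0],[0,0,0]]]'
python3 dplan.py 480.2 293.8 33 106 3
```

```text
clock: 14.0
tcp_pos: [480.5, 293.8, 33.4]
tool_rot: [-1.89, -2.508, -0.0]
ft_force: [0.9, 0.3, -1.5]
finger_gap: 35.2
clk 14.0 tcp [480.4958 293.8458  33.3864] yaw 105.99386128064032 zdir [-0.0007  0.0007 -1.    ] gap 35.24373931943738 j6 -1.346688338301421 F [ 0.874   0.3352 -1.4974]
N 3 shift [0.0, -0.0001, 0.0001] turn [-0.0002, -0.0003, -0.0] |s|mm 0.2 deg 0.0 mid [480. 294.  33.] end [480.2 293.8  33. ]
```

```bash
python3 -m crank '[[0.0,[0,0,0.0008],[0,0,0]],[0.05,[0,0,0],[0,0,0]],[0.06,[0,0,0],[0,0,0]],[0.075,[0,0,0],[0,0,0]],[0.08,[0,0,-0.015],[0,0,0]],[0.08,[0,0,-0.03],[0,0,0]],[0.08,[-0.03,0,-0.03],[0,0,0]],[0.08,[-0.045,0,-0.02],[0,0,0]],[0.08,[-0.045,0,0],[0,0,0]],[0.08,[-0.045,0,0],[0,0,0]]]'
python3 - <<'E'
from h import *
p,d=bot.grab_frame('top');W=world('top',d);z=W[...,2];s,pp,R=cur();print(pp,s['joint_pos'])
a=np.radians(16);g=p.astype(int);o=np.array([511.4,302.8,0])
L=(W-o)@np.array([[np.cos(a),-np.sin(a),0],[np.sin(a),np.cos(a),0],[0,0,1]])
gm=(g[...,1]>g[...,0]+12)&(g[...,1]>g[...,2])&(np.abs(L[...,0])<80)&(np.abs(L[...,1])<60)
q=L[gm];print('green',len(q),q[:,:2].min(0),q[:,:2].max(0),np.median(q[:,2]))
m=(L[...,2]>55)&(L[...,2]<75)&(np.abs(L[...,0])<80)&(np.abs(L[...,1])<40);q=L[m];print('block',len(q),cv2.minAreaRect(q[:,:2].astype(np.float32)) if len(q) else 0,np.median(q,0) if len(q) else 0)
save(cv2.resize(p[200:310,130:330],None,fx=4,fy=4,interpolation=cv2.INTER_CUBIC),'t4.png')
b=np.zeros((480,640),bool);b[245:297,255:332]=1;q=W[b&(z>33)&(z<55)];print('rib',cv2.minAreaRect(q[:,:2].astype(np.float32)))
for N in(6,8):plan(pp,R,[469.4,20.3,130],down(68),N)
E
```

```text
clock: 15.25
tcp_pos: [527.1, 134.1, 129.3]
tool_rot: [1.89, 2.509, 0.003]
ft_force: [0.3, 0.2, -0.2]
finger_gap: 80.1
[528.1639 129.4629 129.0534] [ 0.1966  0.1037  1.9907 -0.0036  1.0454 -1.6506]
green 340 [-57.2858 -30.0495] [61.137 31.716] 29.73679971374326
block 128 ((-31.679122924804688, 8.48382568359375), (21.92847442626953, 42.93133544921875), 81.32654571533203) [-29.9074   8.5656  63.4309]
rib ((437.7332458496094, 52.0598030090332), (28.882858276367188, 129.49038696289062), 45.02847671508789)
N 6 shift [-0.0185, -0.01, -0.0001] turn [0.0004, 0.0004, 0.1103] |s|mm 21.0 deg 6.3 mid [508.  70. 130.] end [469.4  20.3 130. ]
N 8 shift [-0.014, -0.0073, -0.0001] turn [0.0003, 0.0003, 0.0828] |s|mm 15.8 deg 4.7 mid [508.  70. 130.] end [469.4  20.3 130. ]
```

View pics/t4.png

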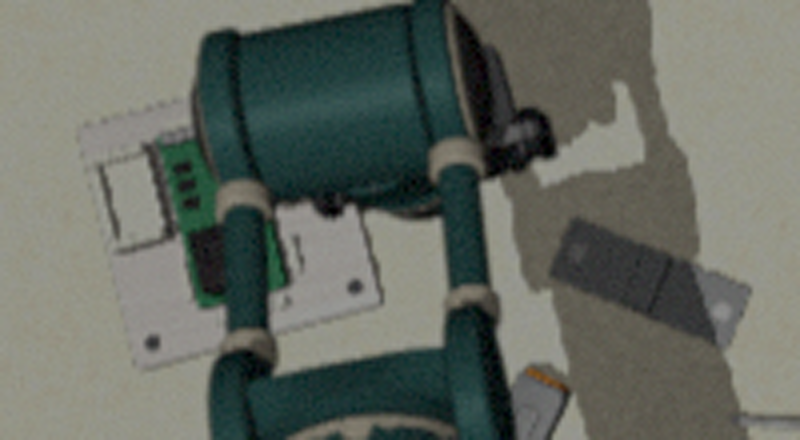

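The module lies flat in the pocket: its base spans x -57 to 61 and y -30 to 32 in nest axes, and its top is at 29.7 mm. Now the bridge.

```bash
python3 -m crank '[[0.07,[-0.014,-0.0073,0],[0,0,0.083]],[0.07,[-0.014,-0.0073,0],[0,0,0.083]],[0.07,[-0.014,-0.0073,0],[0,0,0.083]],[0.07,[-0.014,-0.0073,0],[0,0,0.083]],[0.07,[-0.014,-0.0073,0],[0,0,0.083]],[0.07,[-0.014,-0.0073,0],[0,0,0.083]],[0.07,[-0.014,-0.0073,0],[0,0,0.083]],[0.07,[-0.014,-0.0073,0],[0,0,0.083]],[0.07,[0,0,0],[0,0,0]],[0.07,[0,0,0],[0,0,0]]]'
python3 dplan.py 469.4 20.3 16 68.2 5
```

```text
clock: 16.55
tcp_pos: [468.1, 26.1, 128.0]
tool_rot: [-2.604, -1.757, -0.002]
ft_force: [-0.3, -0.8, -0.3]
finger_gap: 70.1
clk 16.55 tcp [468.1025  26.1051 128.0173] yaw 68.01324901830672 zdir [ 0.0006  0.0009 -1.    ] gap 70.09974197087482 j6 -1.1856224846489878 F [-0.2867 -0.8353 -0.3137]
N 5 shift [-0.001, 0.0007, 0.0224] turn [0.0, -0.0002, -0.0007] |s|mm 22.4 deg 0.0 mid [469.  24.  83.] end [469.4  20.3  16. ]
```

```bash
python3 -m crank '[[0.06,[-0.001,0.0007,0.03],[0,0,0]],[0.06,[-0.001,0.0007,0.03],[0,0,0]],[0.06,[-0.001,0.0007,0.025],[0,0,0]],[0.06,[-0.001,0.0007,0.017],[0,0,0]],[0.06,[-0.001,0.0007,0.01],[0,0,0]],[0.0,[0,0,0],[0,0,0]],[0.0,[0,0,0],[0,0,0]],[0.0,[0,0,0],[0,0,0]],[0.0,[0,0,0],[0,0,0]],[0.0,[0,0,0],[0,0,0]]]'
python3 - <<'E'
from h import *
s,p,R=cur();print(p,s['finger_gap'],s['ft_force'],np.degrees(np.arctan2(R[1,0],R[0,0])))
a=np.radians(16);u=np.array([np.cos(a),np.sin(a)]);t=np.array([511.4,302.8])+25*u;print('seat',t)
b=np.radians(-22);off=(p[:2]-[469.3,20.2])@[np.cos(b),np.sin(b)];t=t+off*u;print('off',off,'tcp target',t,'z',p[2]+32)
plan(p+[0,0,100],R,[*t,p[2]+100],down(106),8)
E
```

```text
clock: 17.8
tcp_pos: [469.8, 19.9, 16.4]
tool_rot: [2.605, 1.756, 0.002]
ft_force: [-0.9, -0.8, 6.5]
finger_gap: 17.1
[469.7718  19.9346  16.3564] 17.112849737952484 [-0.8845 -0.8004  6.5039] 67.9530304641723
seat [535.4315 309.6909]
off 0.5368822360934973 tcp target [535.9476 309.8389] z 48.35638459669482
N 8 shift [0.0375, 0.0049, 0.0] turn [0.0002, -0.0001, -0.083] |s|mm 37.9 deg 4.8 mid [527. 159. 116.] end [535.9 309.8 116.4]
```

```bash
python3 -m crank '[[0.0,[0,0,-0.04],[0,0,0]],[0.0,[0,0,-0.06],[0,0,0]],[0.0,[0.0375,0.0049,0],[0,0,-0.083]],[0.0,[0.0375,0.0049,0],[0,0,-0.083]],[0.0,[0.0375,0.0049,0],[0,0,-0.083]],[0.0,[0.0375,0.0049,0],[0,0,-0.083]],[0.0,[0.0375,0.0049,0],[0,0,-0.083]],[0.0,[0.0375,0.0049,0],[0,0,-0.083]],[0.0,[0.0375,0.0049,0],[0,0,-0.083]],[0.0,[0.0375,0.0049,0],[0,0,-0.083]]]'
python3 -m crank '[[0.0,[0,0,0],[0,0,0]],[0.0,[0,0,0.02],[0,0,0]],[0.0,[0,0,0.02],[0,0,0]],[0.0,[0,0,0],[0,0,0]],[0.0,[0,0,0],[0,0,0]],[0.0,[0,0,0],[0,0,0]],[0.0,[0,0,0],[0,0,0]],[0.0,[0,0,0],[0,0,0]],[0.0,[0,0,0],[0,0,0]],[0.0,[0,0,0],[0,0,0]]]'
python3 dplan.py 535.9 309.8 62 106 2
python3 - <<'E'
from h import *
p,d=bot.grab_frame('side')
save(cv2.resize(p[150:260,180:320],None,fx=5.5,fy=5.5,interpolation=cv2.INTER_CUBIC),'s5.png')
E
```

```text
clock: 19.05
tcp_pos: [533.9, 310.2, 114.1]
tool_rot: [-1.886, -2.51, 0.003]
ft_force: [0.3, -0.1, -2.7]
finger_gap: 17.0
clock: 20.3
tcp_pos: [534.8, 309.6, 75.5]
tool_rot: [-1.89, -2.508, 0.0]
ft_force: [0.6, 1.0, -3.4]
finger_gap: 17.0
clk 20.3 tcp [534.784  309.6149  75.464 ] yaw 106.00246457114385 zdir [-0.0008  0.0006 -1.    ] gap 17.01336883765835 j6 -1.3667482233830361 F [ 0.5924  1.0342 -3.3789]
N 2 shift [-0.0001, 0.0006, 0.0067] turn [-0.0003, -0.0004, 0.0] |s|mm 6.8 deg 0.0 mid [535. 310.  69.] end [535.9 309.8  62. ]
```

View pics/s5.png

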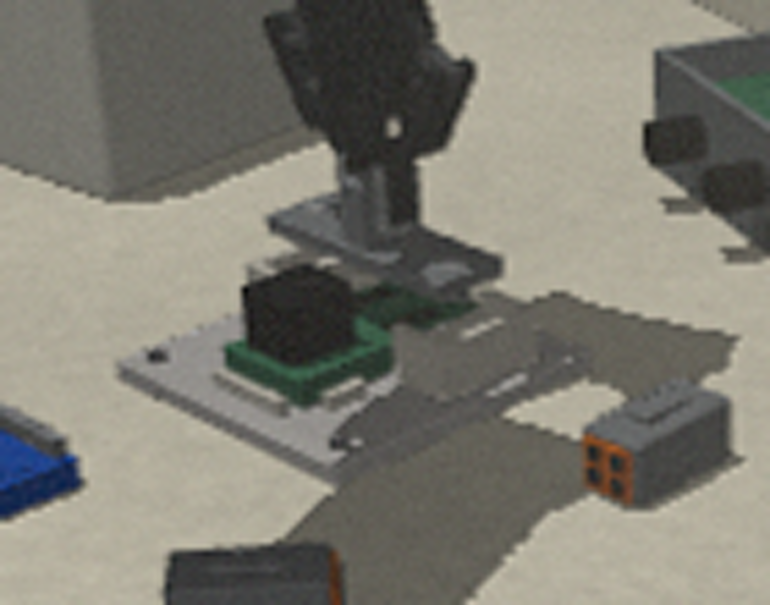

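The bridge hangs level over the saddles, and the module below it sits inside the locators. I'll lower the bridge.

```bash
python3 -m crank '[[0.0,[0,0.0006,0.007],[0,0,0]],[0.0,[0,0.0006,0.007],[0,0,0]],[0.0,[0,0,0.004],[0,0,0]],[0.0,[0,0,0.003],[0,0,0]],[0.0,[0,0,0.003],[0,0,0]],[0.0,[0,0,0.002],[0,0,0]],[0.0,[0,0,0.001],[0,0,0]],[0.0,[0,0,0],[0,0,0]],[0.0,[0,0,0],[0,0,0]],[0.0,[0,0,0],[0,0,0]]]'
python3 dplan.py 535.9 309.8 48.4 106 2
```

```text
clock: 21.6
tcp_pos: [536.0, 310.0, 48.5]
tool_rot: [-1.89, -2.508, -0.0]
ft_force: [0.8, -0.5, -3.6]
finger_gap: 17.0
clk 21.6 tcp [535.9683 309.9544  48.4852] yaw 105.99455726471942 zdir [-0.0008  0.0007 -1.    ] gap 17.010500221017928 j6 -1.367138418331336 F [ 0.8247 -0.5394 -3.5957]
N 2 shift [-0.0001, -0.0001, 0.0] turn [-0.0003, -0.0004, -0.0] |s|mm 0.1 deg 0.0 mid [536. 310.  48.] end [535.9 309.8  48.4]
```

```bash
python3 -m crank '[[0.0,[0,0,0.0012],[0,0,0]],[0.0,[0,0,0],[0,0,0]],[0.04,[0,0,0],[0,0,0]],[0.055,[0,0,0],[0,0,0]],[0.06,[0,0,-0.015],[0,0,0]],[0.06,[0,0,-0.035],[0,0,0]],[0.06,[-0.03,0,-0.05],[0,0,0]],[0.06,[-0.05,0,-0.04],[0,0,0]],[0.06,[-0.05,0,-0.03],[0,0,0]],[0.06,[-0.05,0,-0.02],[0,0,0]]]'
python3 kplan.py 113 -105 12
```

```text
clock: 22.85
tcp_pos: [586.7, 136.8, 239.9]
tool_rot: [1.889, 2.508, 0.005]
ft_force: [0.9, 0.5, 0.0]
finger_gap: 60.1
clk 22.85 tcp [586.7031 136.7917 239.8639] gap 60.10392753194727 j [ 0.1873  0.12    1.7581  0.0008  1.2596 -1.6634] F [0.855  0.4659 0.011 ] T [-0.027  -0.0124  0.0016]
bar-ang now -111.15414722763258
N 12 shift [-0.0265, -0.0094, 0.0126] turn [0.0129, -0.0418, 0.0049] |s|mm 30.8 deg 2.5 mid [575. -38. 183.] end [ 556.8 -221.5  174. ]
```

```bash
python3 -m crank '[[0.06,[-0.031,-0.0113,0.015],[0.0155,-0.05,0.006]],[0.06,[-0.031,-0.0113,0.015],[0.0155,-0.05,0.006]],[0.06,[-0.031,-0.0113,0.015],[0.0155,-0.05,0.006]],[0.06,[-0.031,-0.0113,0.015],[0.0155,-0.05,0.006]],[0.06,[-0.031,-0.0113,0.015],[0.0155,-0.05,0.006]],[0.06,[-0.031,-0.0113,0.015],[0.0155,-0.05,0.006]],[0.06,[-0.031,-0.0113,0.015],[0.0155,-0.05,0.006]],[0.06,[-0.031,-0.0113,0.015],[0.0155,-0.05,0.006]],[0.06,[-0.031,-0.0113,0.015],[0.0155,-0.05,0.006]],[0.06,[0,0,0],[0,0,0]]]'
python3 kplan.py 60 -105 5
python3 - <<'E'
from h import *
p,d=bot.grab_frame('top');W=world('top',d)
a=np.radians(16);o=np.array([511.4,302.8,0])
L=(W-o)@np.array([[np.cos(a),-np.sin(a),0],[np.sin(a),np.cos(a),0],[0,0,1]]);z=L[...,2]
r=(np.abs(L[...,0])<80)&(np.abs(L[...,1])<80)
m=r&(z>68);q=L[m];print('rib',len(q),cv2.minAreaRect(q[:,:2].astype(np.float32)),np.median(q,0),'want 76')
for y0 in(-50,50):
    q=L[r&(np.abs(L[...,0]-25)<12)&(np.abs(L[...,1]-y0)<8)];print('plate',y0,np.median(q[:,2]),len(q),'want 42')
q=L[r&(np.abs(L[...,0]-25)<14)&(np.abs(np.abs(L[...,1])-25)<8)];print('plate mid',np.median(q[:,2]),np.polyfit(q[:,1],q[:,2],1))
g=p.astype(int);gm=r&(g[...,1]>g[...,0]+12)&(g[...,1]>g[...,2]);q=L[gm];print('green',q.min(0),q.max(0),np.median(q[:,2]))
m=r&(z>55)&(L[...,0]<0);q=L[m];print('block',cv2.minAreaRect(q[:,:2].astype(np.float32)),np.median(q,0))
save(cv2.resize(p[200:310,135:245],None,fx=5,fy=5,interpolation=cv2.INTER_CUBIC),'t6.png')
E
```

```text
clock: 24.1
tcp_pos: [556.0, -177.4, 166.5]
tool_rot: [1.758, 2.2, -0.549]
ft_force: [-0.5, -0.2, -0.1]
finger_gap: 59.9
clk 24.1 tcp [ 555.9984 -177.4411  166.5089] gap 59.88079737108201 j [-0.0795  0.1436  1.9464 -0.5334  1.1011 -1.6145] F [-0.5259 -0.1741 -0.1259] T [0.2763 0.0047 0.0055]
bar-ang now -105.30962668325317
N 5 shift [-0.0086, -0.0018, 0.0134] turn [0.0019, -0.0104, 0.001] |s|mm 16.1 deg 0.6 mid [ 556. -205.  151.] end [ 555.6 -248.   128.1]
rib 126 ((0.5937423706054688, 3.279971122741699), (20.145132064819336, 91.74769592285156), 85.01933288574219) [23.5889  0.7749 75.871 ] want 76
plate -50 43.80315515854859 55 want 42
plate 50 42.78314605141798 55 want 42
plate mid 43.14182219367009 [-0.0025 42.9247]
green [-57.4699 -32.444    6.8133] [66.5529 31.7271 71.0213] 29.84799405979303
block ((-32.44123077392578, 1.1898174285888672), (42.222843170166016, 37.035614013671875), 1.00298011302948) [-32.1224   0.7747  62.7585]
```

View pics/t6.png

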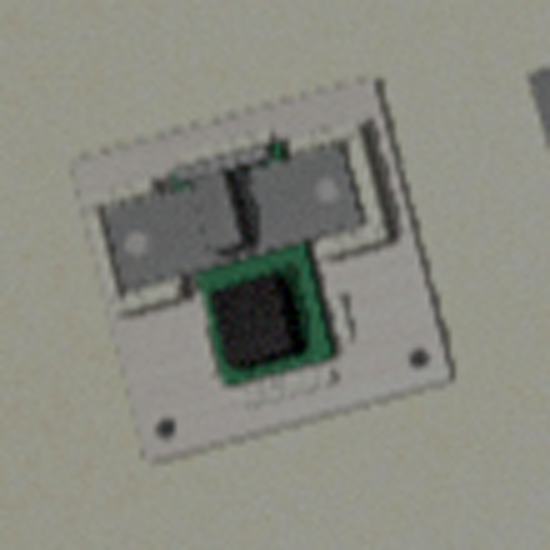

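The bridge is level: plate tops read 43 to 44 mm and the rib 75.9 mm, against 42 and 76 plus the 0.9 mm table bias. It is in both saddles. Back to the knob.

```bash
sed -i 's/\[555.3,-255,116\]/[555.2,-253.3,115.8]/' kplan.py; python3 kplan.py 60 -105 5
python3 -m crank '[[0.06,[-0.0086,-0.0018,0.0134],[0.0019,-0.0104,0.001]],[0.06,[-0.0086,-0.0018,0.0134],[0.0019,-0.0104,0.001]],[0.06,[-0.0086,-0.0018,0.0134],[0.0019,-0.0104,0.001]],[0.06,[-0.0086,-0.0018,0.0134],[0.0019,-0.0104,0.001]],[0.06,[-0.0086,-0.0018,0.0134],[0.0019,-0.0104,0.001]],[0.06,[0,0,0],[0,0,0]],[0.06,[0,0,0],[0,0,0]],[0.06,[0,0,0],[0,0,0]],[0.06,[0,0,0],[0,0,0]],[0.06,[0,0,0],[0,0,0]]]' 
python3 kplan.py 14 -105 4
```

```text
clk 24.15 tcp [ 556.5332 -176.5284  166.6757] gap 59.889883873753085 j [-0.0784  0.1435  1.9458 -0.5322  1.1009 -1.6146] F [ 0.2298  0.5106 -0.3799] T [0.2193 0.0467 0.0009]
bar-ang now -105.32140971026489
N 5 shift [-0.0085, -0.0019, 0.0134] turn [0.0022, -0.0106, 0.0011] |s|mm 16.0 deg 0.6 mid [ 556. -204.  151.] end [ 555.5 -246.3  127.9]
clock: 25.4
tcp_pos: [556.3, -246.4, 128.0]
tool_rot: [1.731, 2.162, -0.597]
ft_force: [-0.4, -0.2, 0.3]
finger_gap: 60.1
clk 25.4 tcp [ 556.2749 -246.3985  128.0397] gap 60.088548734782854 j [-0.1724  0.2027  1.9751 -0.6338  0.9904 -1.6011] F [-0.4115 -0.2275  0.2947] T [ 0.2469 -0.0011  0.003 ]
bar-ang now -105.11999193519654
N 4 shift [0.0001, -0.0002, 0.0115] turn [0.0005, 0.0, 0.0005] |s|mm 11.5 deg 0.0 mid [ 555. -258.  108.] end [ 554.5 -269.3   88.1]
```

```bash
python3 -m crank '[[0.06,[0,0,0.014],[0,0,0]],[0.06,[0,0,0.014],[0,0,0]],[0.06,[0,-0.0008,0.01],[0,0,0]],[0.06,[0,0,0.007],[0,0,0]],[0.0,[0,0,0],[0,0,0]],[0.0,[0,0,0],[0,0,0]],[0.0,[0,0,0],[0,0,0]],[0.0,[0,0,0],[0,0,0]],[0.0,[0,0,0],[0,0,0]],[0.0,[0,0,0],[0,0,0]]]' 
python3 kplan.py 14 -105 4
```

```text
clock: 26.65
tcp_pos: [554.5, -268.4, 89.1]
tool_rot: [1.732, 2.163, -0.596]
ft_force: [-1.1, 4.9, 2.6]
finger_gap: 15.1
clk 26.65 tcp [ 554.4952 -268.3961   89.0541] gap 15.077527583904734 j [-0.2115  0.2553  1.9949 -0.6697  0.9139 -1.5781] F [-1.093   4.9212  2.5602] T [ 0.8455  0.1915 -0.1241]
bar-ang now -105.1065865674808
N 4 shift [-0.0001, -0.0, 0.0003] turn [0.0005, -0.0002, 0.0005] |s|mm 0.3 deg 0.0 mid [ 554. -269.   89.] end [ 554.5 -269.3   88.1]
```

```bash
python3 -m crank '[[0.0,[0,0,0],[0,0,0.15]],[0.0,[0,0,0],[0,0,0.15]],[0.0,[0,0,0],[0,0,0.15]],[0.0,[0,0,0],[0,0,0.15]],[0.0,[0,0,0],[0,0,0.15]],[0.0,[0,0,0],[0,0,0.15]],[0.0,[0,0,0],[0,0,0.15]],[0.0,[0,0,0],[0,0,0.15]],[0.0,[0,0,0],[0,0,0.15]],[0.0,[0,0,0],[0,0,0.15]]]' 
python3 kplan.py 14 0 4
```

```text
clock: 27.9
tcp_pos: [553.9, -268.9, 89.4]
tool_rot: [2.597, 0.374, -0.13]
ft_force: [-3.0, 3.7, 3.4]
finger_gap: 15.2
clk 27.9 tcp [ 553.8524 -268.9079   89.3663] gap 15.211354457618725 j [-0.2119  0.255   1.995  -0.6706  0.9156 -0.0734] F [-3.0382  3.7299  3.4002] T [ 0.5392  0.6743 -0.2271]
bar-ang now -18.898492771064646
N 4 shift [0.0002, -0.0, 0.0003] turn [-0.0, -0.0001, 0.0825] |s|mm 0.4 deg 4.7 mid [ 554. -269.   89.] end [ 554.5 -269.3   88.1]
```

```bash
python3 -m crank '[[0.0,[0,0,0],[0,0,0.14]],[0.0,[0,0,0],[0,0,0.14]],[0.0,[0,0,0],[0,0,0.14]],[0.0,[0,0,0],[0,0,0.14]],[0.0,[0,0,0],[0,0,0]],[0.0,[0,0,0],[0,0,0]],[0.0,[0,0,0],[0,0,0]],[0.0,[0,0,0],[0,0,0]],[0.0,[0,0,0],[0,0,0]],[0.0,[0,0,0],[0,0,0]]]' 
python3 -c "
from knob import *
s,p,R=cur();print(s['wrist_torque']@knobR(87.5,0)[1])"
python3 -m crank '[[0.0,[0,0,0],[0,0,0.06]],[0.0,[0,0,0],[0,0,0.06]],[0.0,[0,0,0],[0,0,0.06]],[0.0,[0,0,0],[0,0,0.06]],[0.0,[0,0,0],[0,0,0.04]],[0.0,[0,0,0],[0,0,0]],[0.0,[0,0,0],[0,0,0]],[0.0,[0,0,0],[0,0,0]],[0.0,[0,0,0],[0,0,0]],[0.0,[0,0,0],[0,0,0]]]' 
python3 kplan.py 14 15 2
python3 -c "
from knob import *
s,p,R=cur();print(s['wrist_torque']@knobR(87.5,0)[1])"
```

```text
clock: 29.15
tcp_pos: [553.5, -268.8, 89.3]
tool_rot: [2.596, -0.351, 0.063]
ft_force: [-2.8, 5.3, 4.5]
finger_gap: 15.2
0.12488507220363337
clock: 30.4
tcp_pos: [553.4, -268.7, 89.3]
tool_rot: [2.529, -0.713, 0.16]
ft_force: [-3.8, 5.7, 5.0]
finger_gap: 15.6
clk 30.4 tcp [ 553.3504 -268.7071   89.259 ] gap 15.570336700544965 j [-0.2118  0.2548  1.9953 -0.67    0.9164  0.7618] F [-3.7627  5.6535  5.0472] T [ 0.7548  0.7463 -0.4291]
bar-ang now 28.965331121789287
N 2 shift [0.0005, -0.0003, 0.0006] turn [-0.0001, 0.0004, -0.1219] |s|mm 0.9 deg 7.0 mid [ 554. -269.   89.] end [ 554.5 -269.3   88.1]
0.01762287822755787
```

```bash
python3 -m crank '[[0.0,[0,0,0],[0,0,-0.08]],[0.0,[0,0,0],[0,0,-0.08]],[0.0,[0,0,0],[0,0,-0.08]],[0.0,[0,0,0],[0,0,0]],[0.0,[0,0,0],[0,0,0]],[0.06,[0,0,0],[0,0,0]],[0.06,[0,0,0],[0,0,0]],[0.06,[0,0,0],[0,0,0]],[0.06,[0,0,-0.015],[0,0,0]],[0.06,[0,0,-0.035],[0,0,0]]]' 
python3 -m crank '[[0.06,[0,0,-0.04],[0,0,0]],[0.06,[0,0,-0.04],[0,0,0]],[0.06,[0,0,-0.04],[0,0,0]],[0.06,[0,0,-0.04],[0,0,0]],[0.06,[0,0,-0.04],[0,0,0]],[0.06,[0,0,-0.04],[0,0,0]],[0.06,[0,0,-0.04],[0,0,0]],[0.06,[0,0,0],[0,0,0]],[0.06,[0,0,0],[0,0,0]],[0.06,[0,0,0],[0,0,0]]]'
python3 - <<'E'
from knob import *
s,pp,R=cur();print(pp,s['joint_pos'])
p,d=bot.grab_frame('top');W=world('top',d)
c1=cv2.resize(p[180:290,360:470],(400,400),interpolation=cv2.INTER_CUBIC)
R0,n,up=knobR(87.5,0);r=np.cross(up,n)
def bar(W):
    ax=np.array([554.8,-254,116]);h=(W-ax)@n+46;m=(h>40)&(h<51)&(np.linalg.norm(W-ax,axis=2)<45);t=W[m]
    if len(t)<20: print('few');return
    tc=t.mean(0);L=np.linalg.svd(t-tc,full_matrices=False)[2][0];L*=np.sign(L@up);print('bar',tc,len(t),'ang',np.degrees(np.arctan2(L@r,L@up)),'want 15')
bar(W)
p2,d2=bot.grab_frame('side');bar(world('side',d2))
save(np.hstack([c1,cv2.resize(p2[230:340,310:420],(400,400),interpolation=cv2.INTER_CUBIC)]),'t7.png')
E
```

```text
clock: 31.65
tcp_pos: [554.0, -244.0, 131.6]
tool_rot: [2.59, -0.403, 0.074]
ft_force: [0.2, 0.2, -0.2]
finger_gap: 60.1
clock: 32.9
tcp_pos: [560.2, -104.9, 373.0]
tool_rot: [2.589, -0.402, 0.075]
ft_force: [-0.1, 0.3, -1.0]
finger_gap: 59.7
[ 560.2374 -104.877   372.9991] [ 0.0768  0.0251  1.7019 -0.5205  1.4968  0.4464]
bar [ 552.4918 -255.1541  116.3989] 153 ang 15.53384564066068 want 15
bar [ 546.3175 -263.8714  119.0126] 91 ang 13.523245065892247 want 15
```

View pics/t7.png

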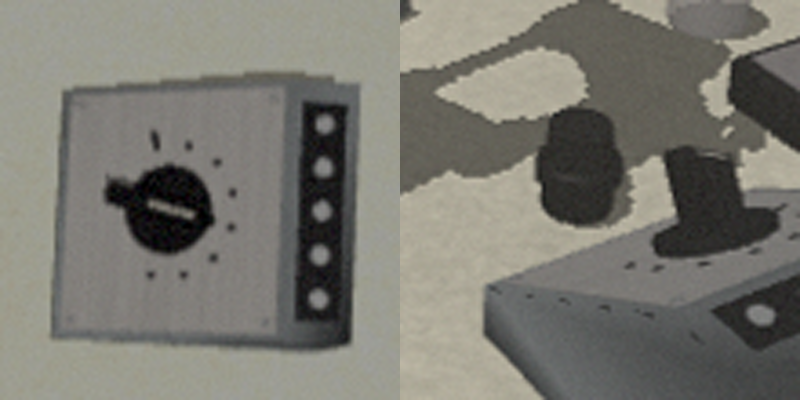

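The pointer's white line, (150,207) to (195,217), points at the fifth dot at (232,227). That is click 4, with the bar measured at 15.5° against 15°. I'll do a last check that nothing else moved, then hand in.

Run:
```python
from h import *
p,d=bot.grab_frame('top');W=world('top',d);W0=world('top',np.load('top_d.npy'))
for nm,(u0,u1,v0,v1) in dict(plugA=(238,266,205,245),plugB=(245,280,285,325),gland=(335,362,215,242),jar=(286,318,130,162),meter=(330,400,140,180),driver=(308,375,298,318)).items():
    f=lambda w:(lambda q:q[q[:,2]>(20 if nm!='driver' else 8)].mean(0))(w[v0:v1,u0:u1].reshape(-1,3))
    print(nm,f(W0),f(W))
a=np.radians(16);L=(W-[511.4,302.8,0])@np.array([[np.cos(a),-np.sin(a),0],[np.sin(a),np.cos(a),0],[0,0,1]])
for y0 in(-50,50):
    q=L[(np.abs(L[...,0]-25)<12)&(np.abs(L[...,1]-y0)<8)];print('plate',np.median(q[:,2]))
s=bot.read_state();print(s['clock'],s['ft_force']);bot.sign_off()
```

```text
plugA [586.1851 130.5136  34.9322] [538.2239  72.144  426.2687]
plugB [372.7318 100.1958  34.945 ] [382.5645  17.2933 743.4073]
gland [ 577.7505 -128.4193   47.3136] [ 572.5602 -125.1482   80.7239]
jar [791.7259   0.0871  66.1506] [791.9332  -0.1456  66.0927]
meter [ 765.1471 -171.17     36.7246] [ 762.4256 -169.3296   44.4103]
driver [ 372.3643 -129.9395   21.4521] [ 372.2525 -128.2352   21.1589]
plate 43.42833593606353
plate 42.59269312114815
33.05 [-0.2947 -0.3255  0.0507]
the job is handed in; nothing more can be done
```

I did the steps in the order asked and handed the job in at 33 s of the allowed 72 s.

1. **Off:** I turned the selector from click 1 to its off stop. The bar measured -105.5° against -105°, lined up with the barred dot.
2. **Module:** The green module lies flat in the nest with its black block away from the saddles. It sits about 2 mm off centre, inside the 4 mm play.
3. **Bridge:** The grey bridge lies level in both saddles. Its plate top last read 43.4 and 42.6 mm, against 42 mm expected; the table itself read 0.9 mm high.
4. **Fourth click:** I turned the selector clockwise. The bar reached at most about 134°, and a jump to the fifth click would need about 157°. After letting go it measured 15.5° from the top camera and 13.5° from the side camera, against 15°. The pointer is on the fourth-click dot, and nothing was touching the robot at the end.

**Bystanders:** The last check was only partly usable, because the arm blocked the top camera's view of both connector housings and partly of the gland and multimeter. The jar and screwdriver had not moved. I saw no contact with the other four, and the later pictures showed the gland, multimeter and nearer housing in place, but I did not measure any of the four again.

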